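Take the offcut basket off its deep hooks

TASK

Take the blue offcut basket by its black handle and unhook it from the two deep upturned hooks on the saw's flank: ease it up until its hanging bar has cleared the yellow hook tips, going by feel because the lips differ in height and the folded-down edge of the dust ledge hangs close above them, then draw it out, keeping it level throughout. Set it down gently, fully home in the yellow set-down frame, with all three offcuts still in it, and let go. Do not strain the hooks or the ledge, and leave everything else on the bench alone.

Things in the scene. Friction and masses are not known exactly. Their poses are not given: they have to be found in the camera images.
- flank: White steel housing of the saw, fixed, 420 mm long (y), 120 deep, 260 high. Origin: on the bench, middle of its front face; local -x points out of the face to the basket. On the face: two J hooks and, over them, a dust ledge whose front edge (x = -38 to -41 mm) is folded down 8 mm. The gap from hook tips up to that edge is always 13 mm, for the 8 mm bar; to the ledge's underside, 21 mm.
- hook_seat (a point): Midway between the tops of the two rubber saddles in the hooks, where the bar rests, 161 mm above the bench. Axes as the flank's. Hooks at y = +-45 mm, 16 mm wide: throat 7 mm either side of this point in x, then a 6 mm thick upturned lip (x -7 to -13 mm) with a square-cut yellow tip. The bracket is bolted in slots: the tips stand 26 to 66 mm above the saddles, different each time, not measured.
- buffers (a point): Midway between two rubber buffers on the flank's face (y = +-50 mm, 42 mm above the bench, 20 mm diameter) against which the hanging basket's back wall leans, 48 mm in front of the face.
- basket: Blue wire basket, loose, about 0.22 kg (varies) plus three offcuts, 120 mm (x) by 190 mm (y), rim 80 mm high. Origin: centre of its underside; z up; local +x points to its back, with the hanging bar. At the start it hangs on the hooks with its axes parallel to the flank's, its origin 108 mm in front of the flank's face and 30 mm above the bench.
- basket_grip (a point): Centre of the black handle grip at the top of the basket's rigid steel bail, 135 mm above the origin: a bar 66 mm long (local x), 16 mm wide (local y), 24 mm tall. Pinch its sides across y from above; 43 mm free height below it to the rim.
- basket_bar (a point): Middle of the basket's round hanging bar, 8 mm thick, 150 mm long (local y), 90 mm behind the origin (+x) and 135 mm above it, on an upright at each end, 26 mm clear of the back wall. At the start it rests on the rubber saddles, at or near the inside of the lips, with up to 6 mm of play towards the flank. Lifted past the tips it can be drawn out (flank's -x) under the ledge's edge.
- frame: Yellow set-down frame, fixed on the bench: dark base plate whose top is 6 mm above the bench, with an upright rim 127 mm (local x) by 198 mm (local y) inside, to 22 mm above the bench, then lips flaring outward to 32 mm. Origin: on the bench, at its centre; z up. The basket fits either way round; fully home, its origin is 6 mm above the bench.
- offcut1: Pale wood offcut 90 x 22 x 18 mm lying in the basket, origin at its underside's centre.
- offcut2: Plywood offcut 80 x 30 x 19 mm in the basket, origin at its underside's centre.
- offcut3: Brown wood offcut 85 x 18 x 25 mm in the basket, origin at its underside's centre.
- tape_measure: Bystander: yellow tape measure 68 x 40 x 46 mm, origin at its underside.
- glue_bottle: Bystander: white glue bottle, 60 mm diameter, 170 mm high, origin at its underside.
- screw_jar: Bystander: clear jar, 64 mm diameter, 75 mm high, origin at its underside.
- push_block: Bystander: red push block with black handle, 150 x 85 x 72 mm, origin at its underside.
- dust_brush: Bystander: flat bench brush, wooden handle, about 200 mm long, 45 mm wide, lying on the bench.
- samples: Bystander: stack of four board samples 90 x 60 x 32 mm, origin at its underside.
Not all that is in view belongs to the job. What is shaped like the offcut3 but pink or red is not meant.

How it is judged:
By the outcome, as a careful person would: the job done as asked, in the order asked, and still so for the second after the job is handed in, with the robot touching nothing.
It also fails if it takes over 72 s, if anything falls off the work surface, if the arm or the gripper's body presses on something with over 40 N, if the wrist force passes 120 N, or if a joint passes its speed limit or range.

ROBOT

A 6-joint arm with a two-finger parallel gripper is mounted at the origin on the work surface. World frame = base frame: x ahead of the robot, y to its left, z up, the work surface at z = 0. Lengths are in m, angles in rad, forces in N, time in s.
With the tool pointing down it reaches from about 0.35 to 0.975 m from the base axis. Payload 4.9 kg.
Tool frame: the origin (TCP) lies at the very end of the fingers, on their centre line; the grasp point (between the pads) lies 19 mm behind it (ctrl.grasp_offset is the distance from the TCP to the grasp point, in m); z points along the fingers, y is the line along which they close (so a half turn about z gives the same grasp; the last joint's range is limited). The gripper opens to 85 mm and grips with 20 to 120 N. Pads are 22 mm wide; open, the fingers measure 114 mm over their backs; the gripper's body (76 mm by 85 mm) begins 54 mm behind the grasp point. The pads swing forward as they close: fully open they stand 13 mm farther back than shut.
Start: joints at [1.158, 0.053, 1.613, -0, 1.476, -0.119], TCP at [0.181, 0.598, 0.231] pointing down, gripper open.
Joint ranges: [-3.01, 3.01], [-1.01, 2.22], [0.06, 2.58], [-1.02, 4.17], [0.09, 2.62], [-3.14, 3.14]. Speed limits (rad/s): [2.57, 2.57, 3.14, 3.14, 3.14, 3.14].

INTERFACE

Orientations are given as a rotation vector (axis times angle).
In Python, from station import ctrl, optics gives the robot as it stands.
- The arm moves only by the shell command python3 -m handwheel 'ROWS' [OPENING] [FORCE]. ROWS is JSON, a list of rows, each an object of numbers: "tx", "ty", "tz": the shift along the tool's x, y, z in mm; "roll": the turn about the tool's z in rad. A call has 1 to 12 rows; each row shifts and turns the commanded pose from where the row before left it, along the tool's axes as they then stand; what a row does not reach is not made up. A row lasts 1/12 s, in which the tool goes at most 41.7 mm and 7.16 degrees, less where a joint would pass 70% of its speed; a pose out of reach is approached as far as the arm can. A call with a gripper value outside its range is refused whole. OPENING is the finger opening in mm, from 0 to 85.4, set as the call begins (- or left out, the last holds). The fingers move at their own pace and stop on an object; FORCE is the grip in N (left out, the last holds). Time passes only in rows, so rows that do not move let the fingers close. It gives the time, the measured TCP pose, the force, the opening and the grip force at its end, in the units of the state.
- ctrl.get_obs(): the state, without advancing time (a new reading comes with each control period).
- optics.get_image(name): name is "scene" or "side" or "wrist"; returns (picture, depth): 384x512x3 uint8, red, green, blue; 384x512 float32, m along the optical axis (not along the pixel's ray), 0 where there is no reading.
- optics.camera_params(name): a dict with "mtx" (3x3 intrinsics, pixels), "extrinsics" (4x4, takes a point from camera to world coordinates); the wrist camera has in their place "tool_from_camera" (4x4, takes a point from camera to tool coordinates, whose origin is the TCP and whose axes are the flange's). Camera axes: x right, y down, z forward; pixel columns grow to the right and rows downward; lengths in m; the calibration is good to about 2 mm. A picture is of the moment at which its call begins: read the wrist's pose just before it. camera_params takes no time and is no camera call.
- ctrl.finish_job(): hands the job in; it is judged then, once.
The state is a dict: "t": time; "q": joint angles; "dq": joint speeds; "effort": joint torques, N m; "tool_pos": TCP position; "tool_rot": TCP orientation; "contact_force": force on the tool from outside, world axes, zero at the start; "wrist_torque": the same for the moment, N m; "opening": finger opening in m; "grip_force": force on a finger pad.
Only numpy, scipy, OpenCV 4.12 (cv2) and the standard library are available. Lean on these libraries where they do the work, as an engineer would, in place of code of your own. Each camera call takes 0.05 s, during which the arm holds its last target. There are 200 camera calls.

## Working session

There is one attempt and no reset: what is moved stays moved. The work goes in short steps, Python scripts to look and compute and a shell command to move; the robot and the scene stay as the last step left them, time stands still between calls to the robot, and variables do not carry over. Pictures are saved under pics/ and viewed, at most 10 in all, crops included, and the job is handed in when it is done.

```bash
ls; mkdir -p pics
python3 - <<'E'
from station import ctrl, optics
import cv2,numpy as np
o=ctrl.get_obs();print(o, ctrl.grasp_offset)
for n in("scene","side"):
    im,d=optics.get_image(n);np.savez(f"pics/{n}0.npz",im=im,d=d)
    cv2.imwrite(f"pics/{n}0.png",cv2.resize(im[:,:,::-1],(800,600),interpolation=cv2.INTER_CUBIC))
    p=optics.camera_params(n);print(n,p)
E
```

```text
pics
{'t': 0.0, 'q': array([ 1.15796623e+00,  5.33787525e-02,  1.61430551e+00, -3.43401126e-05,
        1.47599433e+00, -1.18997533e-01]), 'dq': array([-0.00067749,  0.00240699, -0.00017986, -0.00029472,  0.00306446,
       -0.00135012]), 'effort': array([-2.19288131e-04, -3.93687952e+01, -3.70175958e+01, -1.76874814e-04,
        7.07073210e-03, -1.74704394e-05]), 'tool_pos': array([0.18076784, 0.59763175, 0.23004257]), 'tool_rot': array([-0.45981176, -3.10723844,  0.00317501]), 'contact_force': array([-0.35519378,  0.23610882,  0.36377025]), 'wrist_torque': array([-0.01416019, -0.02616626,  0.03014899]), 'grip_force': 0.0, 'opening': 0.08556983789605997} 0.0187
scene {'mtx': array([[396.62485914,   0.        , 261.35188795],
       [  0.        , 396.62485914, 188.13060656],
       [  0.        ,   0.        ,   1.        ]]), 'extrinsics': array([[-0.53459013,  0.61582675, -0.57876663,  1.07627371],
       [ 0.84510168,  0.38625166, -0.36961169,  0.45311608],
       [-0.00406719, -0.68670741, -0.72692255,  0.83261155],
       [ 0.        ,  0.        ,  0.        ,  1.        ]])}
side {'mtx': array([[433.27730407,   0.        , 254.75909828],
       [  0.        , 433.27730407, 196.68878041],
       [  0.        ,   0.        ,   1.        ]]), 'extrinsics': array([[-0.93717367,  0.27379399, -0.21619981,  0.75790821],
       [ 0.34872576,  0.71782902, -0.60258762,  0.78674268],
       [-0.00979037, -0.6401237 , -0.76820948,  0.99859517],
       [ 0.        ,  0.        ,  0.        ,  1.        ]])}
```

View pics/scene0.png

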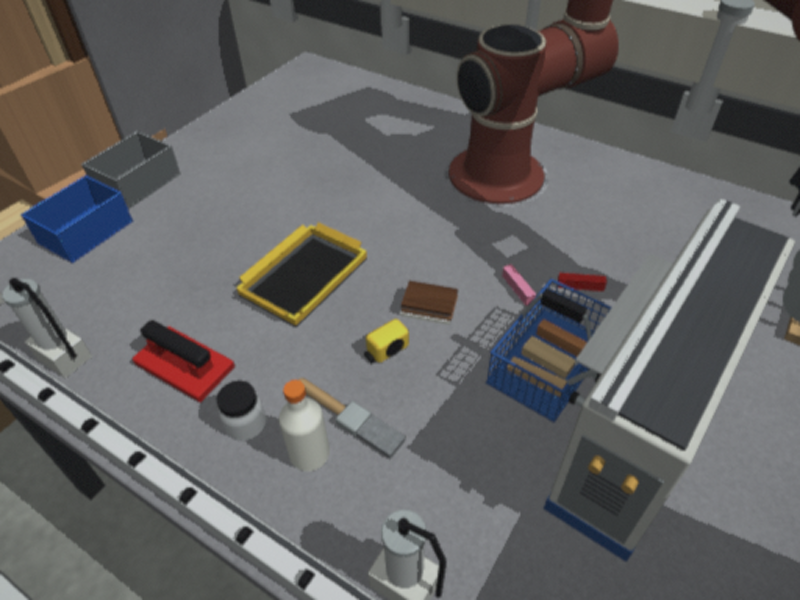

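View pics/side0.png

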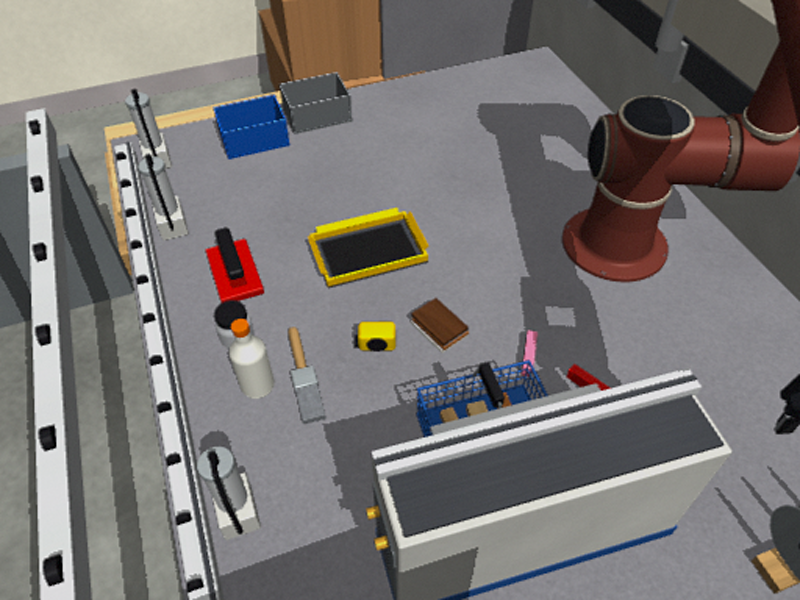

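The scene view shows the handle at about (563,303), frame at (303,272) and flank top at right. The side view shows the handle at (492,385) and the frame at (368,247). Next I'll fit positions from depth.

```bash
cat > h.py <<'E'
import numpy as np,cv2
from station import ctrl,optics
from scipy.spatial.transform import Rotation as R
def cloud(d,K,T):
    v,u=np.mgrid[:d.shape[0],:d.shape[1]]
    P=np.stack([(u-K[0,2])*d/K[0,0],(v-K[1,2])*d/K[1,1],d],-1)
    return P@T[:3,:3].T+T[:3,3]
E
python3 - <<'E'
from h import *
np.set_printoptions(precision=4,suppress=True)
for n in("scene","side"):
    z=np.load(f"pics/{n}0.npz");im,d=z["im"],z["d"];p=optics.camera_params(n)
    W=cloud(d,p["mtx"],p["extrinsics"]);hsv=cv2.cvtColor(im,cv2.COLOR_RGB2HSV);ok=d>0
    ys=(hsv[...,0]>20)&(hsv[...,0]<34)&(hsv[...,1]>150)&ok
    s=512/800
    def box(x0,y0,x1,y1):
        m=np.zeros_like(ok);m[int(y0*s):int(y1*s),int(x0*s):int(x1*s)]=1;return m
    fb=box(230,215,375,330) if n=="scene" else box(300,200,435,290)
    f=W[ys&fb];f=f[(f[:,2]>.02)&(f[:,2]<.04)]
    print(n,"frame",len(f),cv2.minAreaRect((f[:,:2]*1000).astype(np.float32)),f[:,2].max())
    bp=W[fb&(hsv[...,2]<60)&ok];print(" plate",np.median(bp,0),cv2.minAreaRect((bp[:,:2]*1000).astype(np.float32)))
    hb=box(530,280,600,330) if n=="scene" else box(470,355,515,410)
    g=W[hb&(hsv[...,2]<70)&ok&(W[...,2]>.14)&(W[...,2]<.2)]
    print(" grip",len(g),cv2.minAreaRect((g[:,:2]*1000).astype(np.float32)),g.mean(0),np.percentile(g[:,2],[5,50,95]))
    flb=box(560,190,800,560) if n=="scene" else box(360,360,740,600)
    t=W[flb&ok&(W[...,2]>.19)]
    h,e=np.histogram(t[:,2],bins=np.arange(.19,.3,.004));print(list(zip(e.round(3),h)))
    t=t[(t[:,2]>.25)&(t[:,2]<.27)];print(" top",cv2.minAreaRect((t[:,:2]*1000).astype(np.float32)))
E
```

```text
scene frame 768 ((483.6947021484375, -158.78067016601562), (152.98086547851562, 223.3423309326172), 88.31781005859375) 0.03871953169018283
 plate [ 0.4852 -0.1625  0.0083] ((479.8165588378906, -163.40155029296875), (106.11663055419922, 177.7734375), 89.56137084960938)
 grip 331 ((448.99493408203125, 319.10589599609375), (78.63328552246094, 17.784610748291016), 85.57125854492188) [0.452  0.3178 0.1719] [0.1586 0.1747 0.1796]
[(np.float64(0.19), np.int64(176)), (np.float64(0.194), np.int64(109)), (np.float64(0.198), np.int64(88)), (np.float64(0.202), np.int64(92)), (np.float64(0.206), np.int64(122)), (np.float64(0.21), np.int64(1073)), (np.float64(0.214), np.int64(652)), (np.float64(0.218), np.int64(100)), (np.float64(0.222), np.int64(100)), (np.float64(0.226), np.int64(102)), (np.float64(0.23), np.int64(96)), (np.float64(0.234), np.int64(107)), (np.float64(0.238), np.int64(115)), (np.float64(0.242), np.int64(99)), (np.float64(0.246), np.int64(111)), (np.float64(0.25), np.int64(124)), (np.float64(0.254), np.int64(181)), (np.float64(0.258), np.int64(1312)), (np.float64(0.262), np.int64(
[... 1187 characters left out ...]
(0.23), np.int64(167)), (np.float64(0.234), np.int64(186)), (np.float64(0.238), np.int64(166)), (np.float64(0.242), np.int64(191)), (np.float64(0.246), np.int64(186)), (np.float64(0.25), np.int64(180)), (np.float64(0.254), np.int64(316)), (np.float64(0.258), np.int64(1424)), (np.float64(0.262), np.int64(2709)), (np.float64(0.266), np.int64(5638)), (np.float64(0.27), np.int64(230)), (np.float64(0.274), np.int64(384)), (np.float64(0.278), np.int64(2687)), (np.float64(0.282), np.int64(281)), (np.float64(0.286), np.int64(0)), (np.float64(0.29), np.int64(0)), (np.float64(0.294), np.int64(0))]
 top ((458.87310791015625, 497.7134094238281), (111.6002426147461, 422.8085632324219), 83.50418090820312)
```

Run:
```python
from h import *
np.set_printoptions(precision=4,suppress=True)
o=ctrl.get_obs();print(R.from_rotvec(o["tool_rot"]).as_matrix())
pw=optics.camera_params("wrist");print(pw)
for n in("scene","side"):
    z=np.load(f"pics/{n}0.npz");im,d=z["im"],z["d"];p=optics.camera_params(n)
    W=cloud(d,p["mtx"],p["extrinsics"]);ok=d>0
    # ledge band
    m=ok&(W[...,1]>.33)&(W[...,1]<.45)&(W[...,0]>.2)&(W[...,0]<.7)&(W[...,2]>.207)&(W[...,2]<.219)
    m=cv2.erode(m.astype(np.uint8),np.ones((3,3)))>0
    L=W[m];print(n,"ledge",len(L),np.percentile(L[:,2],[5,50,95]),cv2.minAreaRect((L[:,:2]*1000).astype(np.float32)))
    A=np.c_[L[:,:2],np.ones(len(L))];print("  plane",np.linalg.lstsq(A,L[:,2],rcond=None)[0])
    # ledge front edge: per-x-bin min y of z>.207
    E=W[ok&(W[...,2]>.206)&(W[...,2]<.219)&(W[...,1]>.3)&(W[...,1]<.5)&(W[...,0]>.2)&(W[...,0]<.7)]
    b=[];
    for x in np.arange(.25,.62,.02):
        q=E[abs(E[:,0]-x)<.01]
        if len(q)>8:b.append((x,np.percentile(q[:,1],3),np.percentile(q[:,1],97)))
    b=np.array(b);print(b.T); print("  edge slope deg",np.degrees(np.arctan(np.polyfit(b[:,0],b[:,1],1)[0])),np.degrees(np.arctan(np.polyfit(b[:,0],b[:,2],1)[0])))
    # highest rail z~.28
    t=W[ok&(W[...,2]>.276)&(W[...,2]<.285)&(W[...,0]<.75)&(W[...,1]>.3)&(W[...,1]<.6)];print("  rail",len(t),cv2.minAreaRect((t[:,:2]*1000).astype(np.float32)))
```

```text
[[-0.9572  0.2896 -0.0008]
 [ 0.2896  0.9572 -0.0018]
 [ 0.0002 -0.0019 -1.    ]]
{'mtx': array([[318.4026,   0.    , 255.3676],
       [  0.    , 318.4026, 193.6769],
       [  0.    ,   0.    ,   1.    ]]), 'tool_from_camera': array([[-0.0005, -0.9574, -0.2888,  0.0731],
       [ 1.    , -0.0004, -0.0006,  0.001 ],
       [ 0.0004, -0.2888,  0.9574, -0.1439],
       [ 0.    ,  0.    ,  0.    ,  1.    ]])}
scene ledge 1204 [0.2117 0.2136 0.2155] ((501.0155029296875, 404.4081115722656), (334.5886535644531, 61.94624710083008), 4.086866855621338)
  plane [-0.0036 -0.0159  0.2217]
[[0.33   0.35   0.37   0.39   0.41   0.43   0.45   0.47   0.49   0.51
  0.53   0.55   0.57  ]
 [0.3942 0.3922 0.3909 0.3892 0.3876 0.3863 0.3845 0.3835 0.3822 0.3801
  0.3788 0.3774 0.3759]
 [0.426  0.4253 0.4244 0.4223 0.4207 0.419  0.418  0.4163 0.4148 0.4132
  0.4116 0.4105 0.4093]]
  edge slope deg -4.2933027987107515 -4.203460733894089
  rail 2622 ((410.29736328125, 456.051513671875), (77.71341705322266, 507.9012145996094), 78.76245880126953)
side ledge 344 [0.2106 0.2129 0.2153] ((450.57000732421875, 391.1474304199219), (10.343172073364258, 233.3670654296875), 85.45421600341797)
  plane [0.0154 0.1987 0.1283]
[[0.33   0.35   0.37   0.39   0.41   0.43   0.45   0.47   0.49   0.51
  0.53   0.55   0.57  ]
 [0.3933 0.393  0.3909 0.3901 0.388  0.3859 0.3856 0.3832 0.3816 0.3809
  0.3787 0.3775 0.3766]
 [0.4053 0.4051 0.4037 0.4017 0.4003 0.399  0.3973 0.3954 0.3946 0.3923
  0.3912 0.39   0.388 ]]
  edge slope deg -4.242633018460214 -4.280512889303187
  rail 3279 ((407.5240783691406, 458.33538818359375), (90.5059814453125, 513.3258666992188), 77.31151580810547)
```

```bash
python3 -m handwheel '[{"tz":-34,"roll":0.12},{"tz":-34,"roll":0.12},{"tz":-34,"roll":0.12},{"tz":-34,"roll":0.12},{"tz":-34,"roll":0.12},{"roll":0.12},{"roll":0.12},{"roll":0.12},{"roll":0.12},{"roll":0.12},{"roll":0.12},{"roll":0.03}]' 85
cat > to.py <<'E'
import sys
from h import *
# tool-frame delta from now to target x y z yaw(deg of tool x)
o=ctrl.get_obs();M=R.from_rotvec(o["tool_rot"]).as_matrix();t=np.array(list(map(float,sys.argv[1:4])))
d=M.T@(t-o["tool_pos"]);yaw=np.degrees(np.arctan2(M[1,0],M[0,0]))
print("pos",o["tool_pos"].round(4),"d mm",(d*1000).round(1),"yaw",yaw.round(2),"roll",np.radians(yaw-float(sys.argv[4])).round(4),"F",o["contact_force"].round(1),"t",o["t"],"q",o["q"].round(2))
E
python3 to.py .4495 .318 .40 85.75
```

```text
pos [0.1808 0.5977 0.2301] d mm [-338.2 -190.2 -169.6] yaw 163.17 roll 1.3512 F [ 0.  -0.3 -0.6] t 0.1 q [ 1.16  0.05  1.61 -0.    1.48 -0.12]$[0]: bad value
```

```bash
python3 -m handwheel '[{"tx":0,"ty":0,"tz":-34,"roll":0.12},{"tx":0,"ty":0,"tz":-34,"roll":0.12},{"tx":0,"ty":0,"tz":-34,"roll":0.12},{"tx":0,"ty":0,"tz":-34,"roll":0.12},{"tx":0,"ty":0,"tz":-34,"roll":0.12},{"tx":0,"ty":0,"tz":0,"roll":0.12},{"tx":0,"ty":0,"tz":0,"roll":0.12},{"tx":0,"ty":0,"tz":0,"roll":0.12},{"tx":0,"ty":0,"tz":0,"roll":0.12},{"tx":0,"ty":0,"tz":0,"roll":0.12},{"tx":0,"ty":0,"tz":0,"roll":0.12},{"tx":0,"ty":0,"tz":0,"roll":0.03}]' 85
python3 to.py .4495 .318 .40 85.75
```

```text
t: 1.1
tool_pos: [0.1809, 0.5981, 0.4005]
tool_rot: [2.305, 2.133, -0.002]
contact_force: [0.2, -0.2, 0.9]
opening: 0.0851
grip_force: 0.0
pos [0.1809 0.5981 0.4005] d mm [-258.4  289.4    0.7] yaw 85.56 roll -0.0033 F [ 0.2 -0.2  0.9] t 1.1 q [ 1.16  0.01  1.38 -0.    1.75  1.24]
```

```bash
python3 -m handwheel '[{"tx":-21.5,"ty":24.1,"tz":0,"roll":-0.003},{"tx":-21.5,"ty":24.1,"tz":0,"roll":0},{"tx":-21.5,"ty":24.1,"tz":0,"roll":0},{"tx":-21.5,"ty":24.1,"tz":0,"roll":0},{"tx":-21.5,"ty":24.1,"tz":0,"roll":0},{"tx":-21.5,"ty":24.1,"tz":0,"roll":0},{"tx":-21.5,"ty":24.1,"tz":0,"roll":0},{"tx":-21.5,"ty":24.1,"tz":0,"roll":0},{"tx":-21.5,"ty":24.1,"tz":0,"roll":0},{"tx":-21.5,"ty":24.1,"tz":0,"roll":0},{"tx":-21.5,"ty":24.1,"tz":0,"roll":0},{"tx":-21.5,"ty":24.1,"tz":0,"roll":0}]'
python3 to.py .4495 .318 .146 85.75
python3 - <<'E'
from h import *
o=ctrl.get_obs();im,d=optics.get_image("wrist");M=R.from_rotvec(o["tool_rot"]).as_matrix()
p=optics.camera_params("wrist");T=np.eye(4);T[:3,:3]=M;T[:3,3]=o["tool_pos"];T=T@p["tool_from_camera"]
W=cloud(d,p["mtx"],T);np.savez("pics/w1.npz",im=im,d=d,W=W)
cv2.imwrite("pics/w1.png",cv2.resize(im[:,:,::-1],(800,600),interpolation=cv2.INTER_CUBIC))
m=(d>0)&(im.max(2)<70)&(W[...,2]>.168)&(W[...,2]<.185)&(np.hypot(W[...,0]-.45,W[...,1]-.318)<.06)
g=W[m];v,u=np.nonzero(m);print(len(g),cv2.minAreaRect((g[:,:2]*1000).astype(np.float32)),np.median(g,0),u.min()/.64,u.max()/.64,v.min()/.64,v.max()/.64)
E
```

```text
t: 2.1
tool_pos: [0.4521, 0.3192, 0.4007]
tool_rot: [-2.298, -2.142, 0.001]
contact_force: [0.7, 0.6, 0.1]
opening: 0.0848
grip_force: 0.0
pos [0.4521 0.3192 0.4007] d mm [ -1.2  -2.3 254.7] yaw 85.99 roll 0.0042 F [0.7 0.6 0.1] t 2.1 q [ 0.48 -0.16  1.54  0.    1.76  0.55]
725 ((449.1943054199219, 318.4209899902344), (65.59156799316406, 15.050032615661621), 86.14651489257812) [0.44968215 0.32026596 0.17781083] 384.375 404.6875 212.5 298.4375
```

View pics/w1.png

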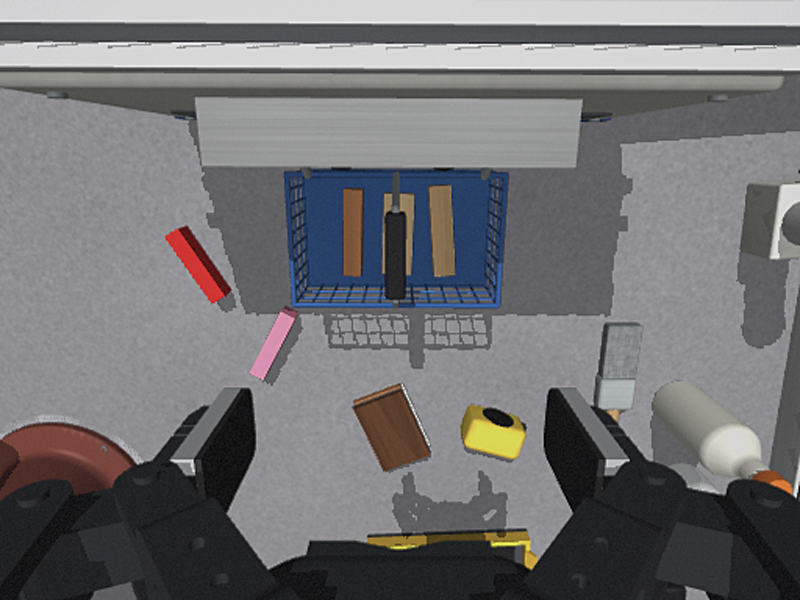

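The handle is at (395,255), with two plywood/wood pieces and a brown one in the basket, and the ledge edge at row ~165. Grip is at (0.449, 0.318), so I'll descend.

```bash
python3 -m handwheel '[{"tx":-1,"ty":-2.6,"tz":24,"roll":0},{"tx":0,"ty":0,"tz":26,"roll":0},{"tx":0,"ty":0,"tz":26,"roll":0},{"tx":0,"ty":0,"tz":26,"roll":0},{"tx":0,"ty":0,"tz":26,"roll":0},{"tx":0,"ty":0,"tz":26,"roll":0},{"tx":0,"ty":0,"tz":24,"roll":0},{"tx":0,"ty":0,"tz":22,"roll":0},{"tx":0,"ty":0,"tz":20,"roll":0},{"tx":0,"ty":0,"tz":18,"roll":0},{"tx":0,"ty":0,"tz":12,"roll":0},{"tx":0,"ty":0,"tz":5,"roll":0}]'
python3 to.py .4492 .3184 .146 85.95
python3 - <<'E'
from h import *
z=np.load("pics/w1.npz");W=z["W"];im=z["im"]
a=W[int(110*.64):int(155*.64),int(220*.64):int(560*.64)].reshape(-1,3);print("ledge",np.median(a,0))
for c in (300,400,500):
    col=W[int(155*.64):int(180*.64),int(c*.64)];print(c,(col[:,1:]*1000).round(0).tolist())
b=W[int(185*.64):int(270*.64),int(370*.64):int(378*.64)].reshape(-1,3);print("basket floor",np.median(b,0))
E
```

```text
t: 3.15
tool_pos: [0.4472, 0.3191, 0.1434]
tool_rot: [-2.297, -2.142, 0.007]
contact_force: [0.1, -0.8, 0.3]
opening: 0.0854
grip_force: 0.0
pos [0.4472 0.3191 0.1434] d mm [-0.5  2.  -2.6] yaw 85.99 roll 0.0007 F [ 0.1 -0.8  0.3] t 3.15 q [ 0.48 -0.05  1.87 -0.    1.33  0.55]
ledge [0.45226241 0.40642421 0.21340573]
300 [[396.0, 214.0], [395.0, 213.0], [394.0, 214.0], [393.0, 213.0], [393.0, 213.0], [392.0, 212.0], [391.0, 213.0], [390.0, 213.0], [387.0, 126.0], [384.0, 2.0], [385.0, 109.0], [383.0, 111.0], [382.0, 111.0], [381.0, 110.0], [377.0, 43.0], [375.0, 2.0]]
400 [[392.0, 212.0], [391.0, 214.0], [390.0, 214.0], [389.0, 213.0], [388.0, 214.0], [387.0, 213.0], [386.0, 213.0], [385.0, 213.0], [378.0, 3.0], [378.0, 35.0], [377.0, 67.0], [377.0, 111.0], [376.0, 112.0], [375.0, 112.0], [374.0, 109.0], [369.0, 36.0]]
500 [[387.0, 213.0], [386.0, 213.0], [385.0, 213.0], [384.0, 213.0], [383.0, 213.0], [383.0, 214.0], [382.0, 214.0], [381.0, 213.0], [371.0, 2.0], [369.0, 1.0], [368.0, 0.0], [371.0, 109.0], [370.0, 110.0], [369.0, 111.0], [368.0, 111.0], [365.0, 89.0]]
basket floor [0.42482642 0.32403145 0.03497149]
```

```bash
python3 -m handwheel '[{"tx":-0.5,"ty":2,"tz":-2.5,"roll":0},{"tx":0,"ty":0,"tz":0,"roll":0},{"tx":0,"ty":0,"tz":0,"roll":0}]' ; python3 -m handwheel '[{"tx":0,"ty":0,"tz":0,"roll":0},{"tx":0,"ty":0,"tz":0,"roll":0},{"tx":0,"ty":0,"tz":0,"roll":0},{"tx":0,"ty":0,"tz":0,"roll":0},{"tx":0,"ty":0,"tz":0,"roll":0},{"tx":0,"ty":0,"tz":0,"roll":0},{"tx":0,"ty":0,"tz":0,"roll":0},{"tx":0,"ty":0,"tz":0,"roll":0},{"tx":0,"ty":0,"tz":0,"roll":0},{"tx":0,"ty":0,"tz":0,"roll":0},{"tx":0,"ty":0,"tz":0,"roll":0},{"tx":0,"ty":0,"tz":0,"roll":0}]' 8 90; python3 to.py .4492 .3184 .146 85.95
```

```text
t: 3.4
tool_pos: [0.4518, 0.3196, 0.1507]
tool_rot: [2.297, 2.142, 0.005]
contact_force: [-0.6, 0.2, -0.4]
opening: 0.0849
grip_force: 0.0
t: 4.4
tool_pos: [0.4492, 0.3192, 0.1493]
tool_rot: [-2.296, -2.141, 0.005]
contact_force: [-6.1, -1.3, 5.7]
opening: 0.0141
grip_force: 88.2
pos [0.4492 0.3192 0.1493] d mm [-0.8  0.   3.3] yaw 85.98 roll 0.0005 F [-6.1 -1.3  5.7] t 4.4 q [ 0.48 -0.06  1.86  0.    1.34  0.55]
```

```bash
python3 -m handwheel '[{"tx":0,"ty":0,"tz":-1,"roll":0},{"tx":0,"ty":0,"tz":-2,"roll":0},{"tx":0,"ty":0,"tz":-2,"roll":0},{"tx":0,"ty":0,"tz":0,"roll":0}]'; python3 to.py .4492 .3192 .1493 85.95;  python3 -m handwheel '[{"tx":0,"ty":0,"tz":-2.5,"roll":0},{"tx":0,"ty":0,"tz":-2.5,"roll":0},{"tx":0,"ty":0,"tz":-2.5,"roll":0},{"tx":0,"ty":0,"tz":-2.5,"roll":0},{"tx":0,"ty":0,"tz":0,"roll":0},{"tx":0,"ty":0,"tz":0,"roll":0}]'; python3 to.py .4492 .3192 .1493 85.95
```

```text
t: 4.73
tool_pos: [0.4506, 0.3192, 0.1536]
tool_rot: [-2.298, -2.142, -0.0]
contact_force: [-1.0, 1.8, -3.6]
opening: 0.0145
grip_force: 87.8
pos [0.4506 0.3192 0.1536] d mm [-0.1 -1.4  4.3] yaw 86.0 roll 0.0008 F [-1.   1.8 -3.6] t 4.7333 q [ 0.48 -0.06  1.86  0.    1.34  0.55]
t: 5.23
tool_pos: [0.451, 0.3191, 0.1647]
tool_rot: [2.298, 2.142, 0.001]
contact_force: [-0.7, 1.8, -0.7]
opening: 0.0148
grip_force: 88.3
pos [0.451  0.3191 0.1647] d mm [-0.1 -1.8 15.4] yaw 85.98 roll 0.0005 F [-0.7  1.8 -0.7] t 5.2333 q [ 0.48 -0.07  1.85 -0.    1.36  0.55]
```

```bash
python3 -m handwheel '[{"tx":0,"ty":0,"tz":-2,"roll":0},{"tx":0,"ty":0,"tz":-2,"roll":0},{"tx":0,"ty":0,"tz":-2,"roll":0},{"tx":0,"ty":0,"tz":-1,"roll":0},{"tx":0,"ty":0,"tz":0,"roll":0}]'; python3 -m handwheel '[{"tx":0,"ty":0,"tz":-1.5,"roll":0},{"tx":0,"ty":0,"tz":-1.5,"roll":0},{"tx":0,"ty":0,"tz":-1.5,"roll":0},{"tx":0,"ty":0,"tz":0,"roll":0},{"tx":0,"ty":0,"tz":0,"roll":0}]';python3 to.py .4492 .3192 .1493 85.95
python3 - <<'E'
from h import *
o=ctrl.get_obs();im,d=optics.get_image("wrist");M=R.from_rotvec(o["tool_rot"]).as_matrix()
p=optics.camera_params("wrist");T=np.eye(4);T[:3,:3]=M;T[:3,3]=o["tool_pos"];T=T@p["tool_from_camera"]
W=cloud(d,p["mtx"],T);np.savez("pics/w2.npz",im=im,d=d,W=W)
a=cv2.resize(im[:,:,::-1],(800,600),interpolation=cv2.INTER_CUBIC)
im,d=optics.get_image("side");np.savez("pics/s2.npz",im=im,d=d)
b=cv2.resize(im[190:300,230:370,::-1],None,fx=4,fy=4,interpolation=cv2.INTER_CUBIC)
cv2.imwrite("pics/w2.png",a);cv2.imwrite("pics/s2.png",b)
E
```

```text
t: 5.65
tool_pos: [0.4507, 0.3191, 0.1711]
tool_rot: [2.298, 2.142, 0.0]
contact_force: [-0.3, 3.4, -3.2]
opening: 0.0145
grip_force: 87.9
t: 6.07
tool_pos: [0.4508, 0.3188, 0.1757]
tool_rot: [2.297, 2.142, -0.0]
contact_force: [-0.0, -0.5, -2.3]
opening: 0.0147
grip_force: 88.1
pos [0.4508 0.3188 0.1757] d mm [ 0.3 -1.7 26.4] yaw 86.0 roll 0.0008 F [-0.  -0.5 -2.3] t 6.0667 q [ 0.48 -0.08  1.84 -0.    1.38  0.55]
```

View pics/w2.png

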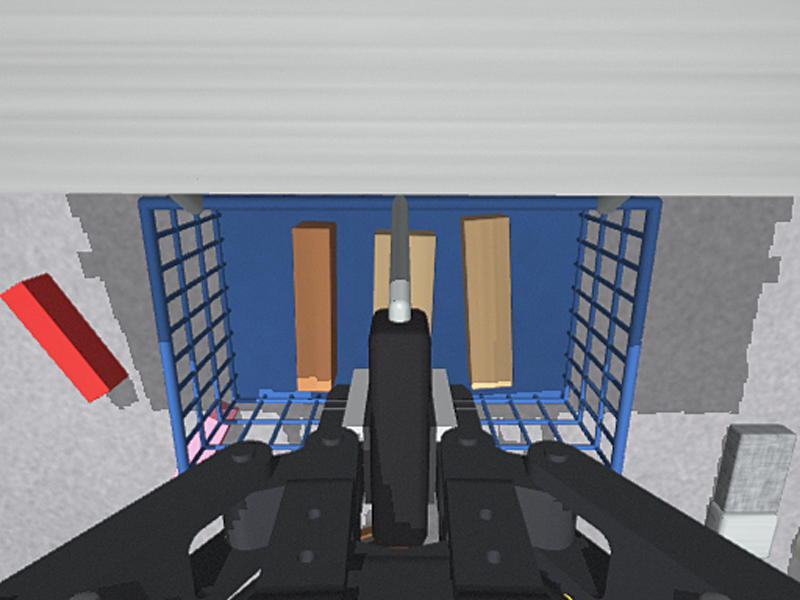

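The gripper holds the handle straight at (400,420), with all three offcuts visible in the basket. Check the level from rim depths.

Run:
```python
from h import *
z=np.load("pics/w2.npz");W=z["W"];im=z["im"];hsv=cv2.cvtColor(im,cv2.COLOR_RGB2HSV)
P=W.reshape(-1,3);n=np.array([-.0741,-.9972]);l=np.array([.9972,-.0741]);c=np.array([.4508,.3188])
bl=((hsv[...,0]>100)&(hsv[...,0]<125)&(hsv[...,1]>100)).ravel()
q=P[bl&(P[:,2]>.125)&(P[:,2]<.145)];out=(q[:,:2]-c)@n*1000;lat=(q[:,:2]-c)@l*1000
for nm,m in(("back",out<-50),("left",(lat<-88)&(out>-50)),("right",(lat>88)&(out>-50))):
    print(nm,m.sum(),np.percentile(q[m,2],[50,75,90]).round(4),np.percentile(out[m],[5,95]))
m=abs(lat)>85;A=np.c_[out[m],lat[m],np.ones(m.sum())];print(np.linalg.lstsq(A,q[m,2]*1000,rcond=None)[0])
f=P[bl&(P[:,2]>.05)&(P[:,2]<.075)];A=np.c_[(f[:,:2]-c)@n*1000,(f[:,:2]-c)@l*1000,np.ones(len(f))];print("floor",len(f),np.linalg.lstsq(A,f[:,2]*1000,rcond=None)[0])
g=P[(P[:,2]>.185)&(P[:,2]<.215)&(im.reshape(-1,3).max(1)<70)&(abs((P[:,:2]-c)@l)<.007)&(abs((P[:,:2]-c)@n)<.035)];print("grip top",len(g),np.percentile(g[:,2],[10,50,90]))
L=P[(P[:,2]>.207)&(P[:,2]<.219)&((P[:,:2]-c)@n<-.066)];print("ledge",len(L),np.median(L[:,2]), np.percentile((L[:,:2]-c)@n*1000,99.5))
```

```text
back 2640 [0.1371 0.1376 0.138 ] [-59.34972658 -54.29319042]
left 1429 [0.1368 0.1374 0.1378] [-45.34075208  49.42936316]
right 1484 [0.1369 0.1375 0.138 ] [-45.34862779  49.18192081]
[-8.40550866e-03  1.83880525e-04  1.36138294e+02]
floor 16550 [9.85642855e-03 1.15412120e-03 6.20861736e+01]
grip top 5034 [0.20298827 0.20432496 0.20519484]
ledge 63455 0.21345406285520857 -66.46797786825859
```

```bash
python3 -m handwheel '[{"tx":0,"ty":0,"tz":-2,"roll":0},{"tx":0,"ty":0,"tz":-1.8,"roll":0},{"tx":0,"ty":0,"tz":0,"roll":0},{"tx":0,"ty":0,"tz":0,"roll":0}]'; python3 to.py .4508 .3188 .1757 85.95; python3 -m handwheel '[{"tx":-1,"ty":0,"tz":0,"roll":0},{"tx":-1,"ty":0,"tz":0,"roll":0},{"tx":-1,"ty":0,"tz":0,"roll":0},{"tx":0,"ty":0,"tz":0,"roll":0}]';python3 to.py .4508 .3188 .1757 85.95
```

```text
t: 6.5
tool_pos: [0.4508, 0.3191, 0.1794]
tool_rot: [2.298, 2.142, 0.001]
contact_force: [-0.2, -0.3, -2.5]
opening: 0.0146
grip_force: 88.1
pos [0.4508 0.3191 0.1794] d mm [-0.3  0.   3.7] yaw 85.99 roll 0.0007 F [-0.2 -0.3 -2.5] t 6.5 q [ 0.48 -0.08  1.84 -0.    1.39  0.55]
t: 6.83
tool_pos: [0.4504, 0.3159, 0.179]
tool_rot: [2.298, 2.142, -0.0]
contact_force: [0.4, -0.5, -2.7]
opening: 0.0144
grip_force: 88.1
pos [0.4504 0.3159 0.179 ] d mm [3.  0.2 3.3] yaw 85.98 roll 0.0005 F [ 0.4 -0.5 -2.7] t 6.8333 q [ 0.48 -0.09  1.84 -0.    1.39  0.55]
```

```bash
python3 -m handwheel '[{"tx":-1.5,"ty":0,"tz":0,"roll":0},{"tx":-1.5,"ty":0,"tz":0,"roll":0},{"tx":-1.5,"ty":0,"tz":0,"roll":0},{"tx":0,"ty":0,"tz":0,"roll":0}]'; python3 -m handwheel '[{"tx":-1,"ty":0,"tz":0,"roll":0},{"tx":-1,"ty":0,"tz":0,"roll":0},{"tx":-1,"ty":0,"tz":0,"roll":0},{"tx":0,"ty":0,"tz":0,"roll":0}]'; python3 to.py .4508 .3188 .1757 85.95
```

```text
t: 7.17
tool_pos: [0.4501, 0.3113, 0.1791]
tool_rot: [2.298, 2.142, -0.0]
contact_force: [-0.3, 0.3, -1.9]
opening: 0.014
grip_force: 88.1
t: 7.5
tool_pos: [0.4499, 0.3084, 0.1791]
tool_rot: [2.298, 2.142, -0.0]
contact_force: [0.8, -0.9, -2.6]
opening: 0.0145
grip_force: 88.1
pos [0.4499 0.3084 0.1791] d mm [10.4  0.2  3.4] yaw 85.98 roll 0.0006 F [ 0.8 -0.9 -2.6] t 7.5 q [ 0.46 -0.1   1.85 -0.    1.39  0.53]
```

Out 10.5 mm and past the lips with no reaction. Next comes the ledge edge.

```bash
python3 -m handwheel '[{"tx":-1.5,"ty":0,"tz":0,"roll":0},{"tx":-1.5,"ty":0,"tz":0,"roll":0},{"tx":-1,"ty":0,"tz":0,"roll":0},{"tx":0,"ty":0,"tz":0,"roll":0}]'; python3 -m handwheel '[{"tx":-1,"ty":0,"tz":0,"roll":0},{"tx":-1,"ty":0,"tz":0,"roll":0},{"tx":-1,"ty":0,"tz":0,"roll":0},{"tx":0,"ty":0,"tz":0,"roll":0}]'; python3 -m handwheel '[{"tx":-1.5,"ty":0,"tz":0,"roll":0},{"tx":-1.5,"ty":0,"tz":0,"roll":0},{"tx":-1.5,"ty":0,"tz":0,"roll":0},{"tx":0,"ty":0,"tz":0,"roll":0}]'; python3 to.py .4508 .3188 .1757 85.95
```

```text
t: 7.83
tool_pos: [0.4497, 0.3044, 0.1791]
tool_rot: [2.298, 2.142, -0.0]
contact_force: [-0.1, -0.5, -2.7]
opening: 0.0148
grip_force: 88.1
t: 8.17
tool_pos: [0.4494, 0.3015, 0.1791]
tool_rot: [2.298, 2.142, -0.0]
contact_force: [0.3, 0.4, -2.2]
opening: 0.0146
grip_force: 88.1
t: 8.5
tool_pos: [0.4491, 0.2969, 0.1791]
tool_rot: [2.298, 2.142, -0.0]
contact_force: [0.2, 0.2, -3.0]
opening: 0.0143
grip_force: 88.1
pos [0.4491 0.2969 0.1791] d mm [22.   0.2  3.4] yaw 85.98 roll 0.0005 F [ 0.2  0.2 -3. ] t 8.5 q [ 0.45 -0.12  1.87 -0.    1.39  0.52]
```

```bash
python3 -m handwheel '[{"tx":-2,"ty":0,"tz":0,"roll":0},{"tx":-3,"ty":0,"tz":0,"roll":0},{"tx":-4,"ty":0,"tz":0,"roll":0},{"tx":-5,"ty":0,"tz":0,"roll":0},{"tx":-6,"ty":0,"tz":0,"roll":0},{"tx":-7,"ty":0,"tz":0,"roll":0},{"tx":-8,"ty":0,"tz":0,"roll":0},{"tx":-8,"ty":0,"tz":0,"roll":0},{"tx":-5,"ty":0,"tz":0,"roll":0},{"tx":-2,"ty":0,"tz":0,"roll":0},{"tx":0,"ty":0,"tz":0,"roll":0}]'
python3 to.py .484 -.159 .22 89
python3 - <<'E'
from h import *
im,d=optics.get_image("scene");np.savez("pics/s3.npz",im=im,d=d)
a=cv2.resize(im[130:270,140:330,::-1],None,fx=4,fy=4,interpolation=cv2.INTER_CUBIC)
cv2.imwrite("pics/s3.png",a)
o=ctrl.get_obs();im,d=optics.get_image("wrist")
E
```

```text
t: 9.42
tool_pos: [0.4457, 0.2467, 0.1791]
tool_rot: [2.299, 2.141, 0.0]
contact_force: [0.2, 0.4, -1.8]
opening: 0.015
grip_force: 88.1
pos [0.4457 0.2467 0.1791] d mm [-402.    67.   -40.9] yaw 85.94 roll -0.0534 F [ 0.2  0.4 -1.8] t 9.4167 q [ 0.36 -0.19  1.93  0.    1.4   0.43]
```

Run:
```python
from h import *
# precise frame: plate & rim from initial images, edges of yellow at given heights
for n in("scene","side"):
    z=np.load(f"pics/{n}0.npz");im,d=z["im"],z["d"];p=optics.camera_params(n)
    W=cloud(d,p["mtx"],p["extrinsics"]);hsv=cv2.cvtColor(im,cv2.COLOR_RGB2HSV)
    m=(hsv[...,0]>18)&(hsv[...,0]<36)&(hsv[...,1]>120)&(d>0)&(abs(W[...,0]-.484)<.15)&(abs(W[...,1]+.159)<.11)
    f=W[m]
    for lo,hi in((.008,.02),(.02,.027),(.027,.034),(.03,.036)):
        q=f[(f[:,2]>lo)&(f[:,2]<hi)];r=cv2.minAreaRect((q[:,:2]*1000).astype(np.float32))
        print(n,lo,len(q),np.round(r[0],1),np.round(r[1],1),round(r[2],2),"mean of pct",[(np.percentile(q[:,i],[1,99])*1000).round(1).tolist() for i in(0,1)])
```

```text
scene 0.008 442 [ 484.5 -158.5] [140.4 211.1] 87.93 mean of pct [[380.2, 588.8], [-227.2, -87.6]]
scene 0.02 307 [ 482.4 -159.2] [142.3 213.6] 88.55 mean of pct [[377.1, 588.6], [-231.8, -87.7]]
scene 0.027 359 [ 482.7 -160.5] [153.9 222.4] 89.26 mean of pct [[372.8, 593.6], [-236.6, -84.1]]
scene 0.03 329 [ 483.2 -160.2] [154.1 224.4] 88.43 mean of pct [[371.5, 595.2], [-236.7, -83.0]]
side 0.008 360 [ 484.1 -156.5] [144.7 209.4] 89.09 mean of pct [[382.8, 586.4], [-228.4, -85.6]]
side 0.02 289 [ 483.6 -159.9] [148.1 211.4] 88.57 mean of pct [[379.0, 589.6], [-233.2, -86.1]]
side 0.027 311 [ 483.1 -160.2] [156.8 225.5] 88.62 mean of pct [[371.9, 595.4], [-236.8, -82.7]]
side 0.03 254 [ 484.1 -158.8] [156.3 223.5] 89.04 mean of pct [[372.5, 595.5], [-235.7, -81.2]]
```

```bash
python3 -m handwheel '[{"tx":-3,"ty":0,"tz":-5,"roll":0},{"tx":-8,"ty":2,"tz":-9,"roll":-0.005},{"tx":-14,"ty":3,"tz":-10,"roll":-0.005},{"tx":-20,"ty":4,"tz":-9,"roll":-0.005},{"tx":-24,"ty":5,"tz":-5,"roll":-0.005},{"tx":-26,"ty":5,"tz":-3,"roll":-0.005},{"tx":-26,"ty":5,"tz":0,"roll":-0.005},{"tx":-26,"ty":5,"tz":0,"roll":-0.005},{"tx":-26,"ty":5,"tz":0,"roll":-0.005},{"tx":-26,"ty":5,"tz":0,"roll":-0.005},{"tx":-26,"ty":5,"tz":0,"roll":0},{"tx":-26,"ty":4,"tz":0,"roll":0}]'; python3 -m handwheel '[{"tx":-26,"ty":1,"tz":0,"roll":0},{"tx":-26,"ty":1,"tz":0,"roll":0},{"tx":-24,"ty":1,"tz":0,"roll":0},{"tx":-22,"ty":1,"tz":0,"roll":0},{"tx":-18,"ty":1,"tz":0,"roll":0},{"tx":-14,"ty":1,"tz":0,"roll":0},{"tx":-10,"ty":1,"tz":0,"roll":0},{"tx":-6,"ty":0,"tz":0,"roll":0},{"tx":-3,"ty":0,"tz":0,"roll":0},{"tx":0,"ty":0,"tz":0,"roll":0},{"tx":0,"ty":0,"tz":0,"roll":0}]'; python3 to.py .4835 -.1595 .22 88.6
```

```text
t: 10.52
tool_pos: [0.4832, -0.0073, 0.2214]
tool_rot: [2.248, 2.193, 0.001]
contact_force: [0.4, -0.4, -2.5]
opening: 0.0149
grip_force: 88.1
t: 11.43
tool_pos: [0.4862, -0.1542, 0.2202]
tool_rot: [-2.248, -2.194, -0.0]
contact_force: [-0.6, 0.1, -3.0]
opening: 0.0147
grip_force: 88.1
pos [ 0.4862 -0.1542  0.2202] d mm [-5.3 -2.5  0.2] yaw 88.6 roll -0.0 F [-0.6  0.1 -3. ] t 11.4333 q [-0.45 -0.22  1.89  0.    1.47 -0.43]
```

Run:
```python
from h import *
o=ctrl.get_obs();zt=o["tool_pos"][2]-.038;M=R.from_rotvec(o["tool_rot"]).as_matrix()
for n in("scene","side","wrist"):
    im,d=optics.get_image(n);p=optics.camera_params(n)
    if n=="wrist":
        T=np.eye(4);T[:3,:3]=M;T[:3,3]=o["tool_pos"];T=T@p["tool_from_camera"]
        cv2.imwrite("pics/w4.png",cv2.resize(im[:,:,::-1],(800,600),interpolation=cv2.INTER_CUBIC))
    else: T=p["extrinsics"]
    W=cloud(d,p["mtx"],T);hsv=cv2.cvtColor(im,cv2.COLOR_RGB2HSV);near=(d>0)&(abs(W[...,0]-.484)<.16)&(abs(W[...,1]+.159)<.12)
    b=near&(hsv[...,0]>100)&(hsv[...,0]<128)&(hsv[...,1]>90)&(abs(W[...,2]-zt)<.006)
    q=W[b];r=cv2.minAreaRect((q[:,:2]*1000).astype(np.float32));print(n,"rim",len(q),np.round(r[0],1),np.round(r[1],1),round(r[2],2),"z",np.percentile(q[:,2],[50,90]).round(4))
    f=W[near&(hsv[...,0]>18)&(hsv[...,0]<36)&(hsv[...,1]>120)&(W[...,2]<.037)&(W[...,2]>.024)]
    if len(f)>20:
        r=cv2.minAreaRect((f[:,:2]*1000).astype(np.float32));print("  frame",len(f),np.round(r[0],1),np.round(r[1],1),round(r[2],2))
```

```text
scene rim 209 [ 484.5 -155.7] [124.1 192.1] 88.0 z [0.1821 0.1836]
  frame 323 [ 482.7 -158.8] [153.3 224.4] 88.56
side rim 252 [ 485.9 -154.7] [125.2 191.2] 88.74 z [0.181  0.1834]
  frame 257 [ 494.1 -131.9] [142.9 241.7] 69.16
wrist rim 5429 [ 486.8 -152.6] [119.5 191.1] 88.52 z [0.1816 0.1825]
  frame 2104 [486.  -90.6] [ 16.  208.1] 88.86
```

View pics/w4.png

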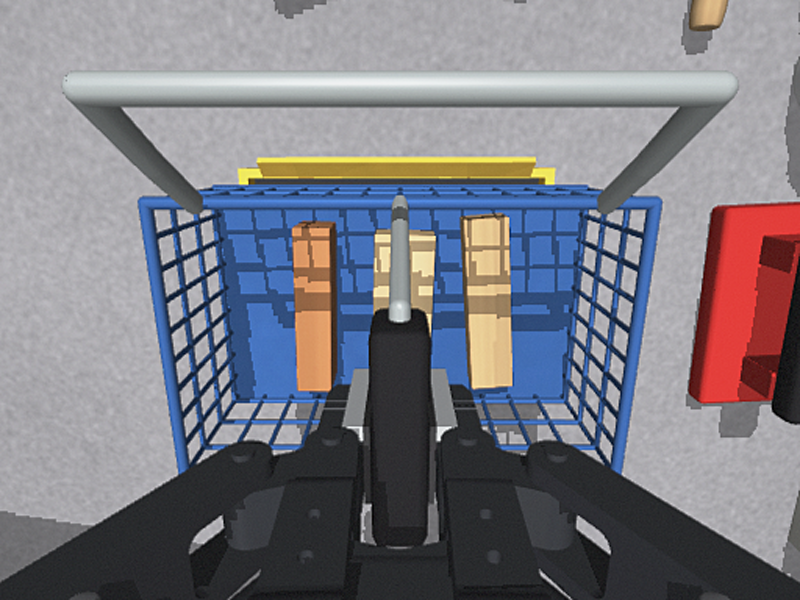

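Wrist view: basket level, all offcuts aboard, frame edge at row ~165, square to the basket. Correct by (-4.5, -2.3) and descend most of the way.

```bash
python3 -m handwheel '[{"tx":-1.5,"ty":-0.8,"tz":0,"roll":0},{"tx":-1.5,"ty":-0.8,"tz":2,"roll":0},{"tx":-1.5,"ty":-0.7,"tz":5,"roll":0},{"tx":0,"ty":0,"tz":8,"roll":0},{"tx":0,"ty":0,"tz":10,"roll":0},{"tx":0,"ty":0,"tz":10,"roll":0},{"tx":0,"ty":0,"tz":10,"roll":0},{"tx":0,"ty":0,"tz":8,"roll":0},{"tx":0,"ty":0,"tz":5,"roll":0},{"tx":0,"ty":0,"tz":2,"roll":0},{"tx":0,"ty":0,"tz":0,"roll":0},{"tx":0,"ty":0,"tz":0,"roll":0}]'
python3 to.py .4835 -.1595 .124 88.6
python3 - <<'E'
from h import *
o=ctrl.get_obs();zt=o["tool_pos"][2]-.038;M=R.from_rotvec(o["tool_rot"]).as_matrix()
ims=[]
for n in("scene","side","wrist"):
    im,d=optics.get_image(n);p=optics.camera_params(n)
    if n=="wrist":
        T=np.eye(4);T[:3,:3]=M;T[:3,3]=o["tool_pos"];T=T@p["tool_from_camera"]
    else:
        T=p["extrinsics"]
        c=im[100:230,130:265] if n=="scene" else im[80:200,180:300]
        ims.append(cv2.resize(c[:,:,::-1],(400,400),interpolation=cv2.INTER_CUBIC))
    W=cloud(d,p["mtx"],T);hsv=cv2.cvtColor(im,cv2.COLOR_RGB2HSV);near=(d>0)&(abs(W[...,0]-.484)<.16)&(abs(W[...,1]+.159)<.12)
    b=near&(hsv[...,0]>100)&(hsv[...,0]<128)&(hsv[...,1]>90)&(abs(W[...,2]-zt)<.006)
    q=W[b];r=cv2.minAreaRect((q[:,:2]*1000).astype(np.float32));print(n,"rim",len(q),np.round(r[0],1),np.round(r[1],1),round(r[2],2),"z",np.percentile(q[:,2],[50,90]).round(4))
    f=W[near&(hsv[...,0]>18)&(hsv[...,0]<36)&(hsv[...,1]>120)&(W[...,2]<.037)&(W[...,2]>.024)]
    if len(f)>20:
        r=cv2.minAreaRect((f[:,:2]*1000).astype(np.float32));print("  frame",len(f),np.round(r[0],1),np.round(r[1],1),round(r[2],2))
cv2.imwrite("pics/c5.png",np.hstack(ims))
E
```

```text
t: 12.58
tool_pos: [0.484, -0.1592, 0.1604]
tool_rot: [2.249, 2.193, 0.0]
contact_force: [0.3, -0.7, -1.0]
opening: 0.0145
grip_force: 88.1
pos [ 0.484  -0.1592  0.1604] d mm [-0.3 -0.5 36.4] yaw 88.57 roll -0.0006 F [ 0.3 -0.7 -1. ] t 12.5833 q [-0.46 -0.17  1.95 -0.    1.36 -0.44]
scene rim 187 [ 482.6 -160.4] [122.  192.5] 88.57 z [0.1222 0.1241]
  frame 213 [ 507.1 -119.9] [126.8 244.8] 57.87
side rim 236 [ 483.9 -160.4] [125.8 192.2] 87.56 z [0.1217 0.1241]
  frame 208 [ 484.8 -150.6] [143.1 224.5] 87.24
wrist rim 5426 [ 484.7 -157. ] [118.4 191.2] 88.56 z [0.1217 0.1227]
  frame 4499 [ 482.6 -158.4] [152.6 222.3] 88.52
```

View pics/c5.png

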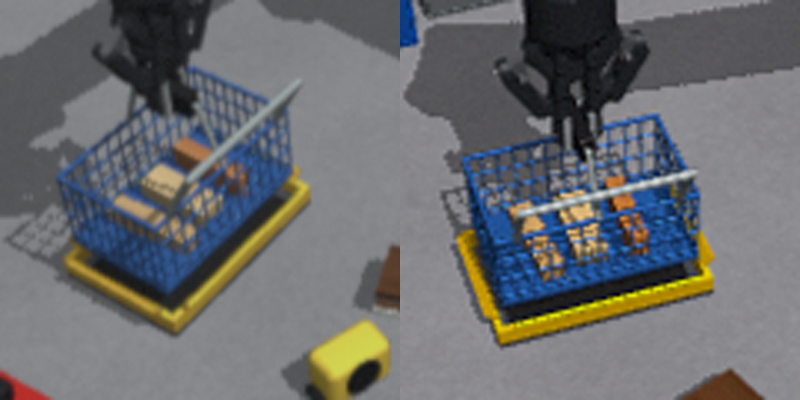

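Both views show the basket centred over the frame and level. Lower slowly, watching force.

```bash
python3 -m handwheel '[{"tx":0,"ty":-0.7,"tz":2,"roll":0},{"tx":0,"ty":0,"tz":4,"roll":0},{"tx":0,"ty":0,"tz":4,"roll":0},{"tx":0,"ty":0,"tz":3,"roll":0},{"tx":0,"ty":0,"tz":1,"roll":0},{"tx":0,"ty":0,"tz":0,"roll":0}]';  python3 -m handwheel '[{"tx":0,"ty":0,"tz":2,"roll":0},{"tx":0,"ty":0,"tz":3,"roll":0},{"tx":0,"ty":0,"tz":3,"roll":0},{"tx":0,"ty":0,"tz":2,"roll":0},{"tx":0,"ty":0,"tz":0,"roll":0}]'; python3 to.py .4835 -.1595 .124 88.6
```

```text
t: 13.23
tool_pos: [0.4827, -0.1589, 0.1454]
tool_rot: [-2.248, -2.193, 0.001]
contact_force: [0.0, -0.5, -1.9]
opening: 0.0141
grip_force: 88.1
t: 13.65
tool_pos: [0.4826, -0.1589, 0.1353]
tool_rot: [-2.248, -2.193, 0.001]
contact_force: [-0.8, 0.3, -1.0]
opening: 0.0138
grip_force: 88.1
pos [ 0.4826 -0.1589  0.1353] d mm [-0.6  0.9 11.3] yaw 88.57 roll -0.0006 F [-0.8  0.3 -1. ] t 13.65 q [-0.46 -0.15  1.97 -0.    1.32 -0.44]
```

```bash
python3 -m handwheel '[{"tx":0,"ty":0,"tz":1.5,"roll":0},{"tx":0,"ty":0,"tz":1.5,"roll":0},{"tx":0,"ty":0,"tz":1.5,"roll":0},{"tx":0,"ty":0,"tz":1.5,"roll":0},{"tx":0,"ty":0,"tz":0,"roll":0},{"tx":0,"ty":0,"tz":0,"roll":0}]'; python3 to.py .4835 -.1595 .124 88.6
```

```text
t: 14.15
tool_pos: [0.483, -0.1591, 0.13]
tool_rot: [-2.249, -2.193, 0.0]
contact_force: [0.3, -0.7, -3.0]
opening: 0.0144
grip_force: 88.1
pos [ 0.483  -0.1591  0.13  ] d mm [-0.4  0.5  6. ] yaw 88.57 roll -0.0006 F [ 0.3 -0.7 -3. ] t 14.15 q [-0.46 -0.14  1.98 -0.    1.31 -0.44]
```

```bash
python3 -m handwheel '[{"tx":0,"ty":0,"tz":1,"roll":0},{"tx":0,"ty":0,"tz":1,"roll":0},{"tx":0,"ty":0,"tz":1,"roll":0},{"tx":0,"ty":0,"tz":0.5,"roll":0},{"tx":0,"ty":0,"tz":0,"roll":0}]'; python3 -m handwheel '[{"tx":0,"ty":0,"tz":0.5,"roll":0},{"tx":0,"ty":0,"tz":0.5,"roll":0},{"tx":0,"ty":0,"tz":0,"roll":0}]';python3 -m handwheel '[{"tx":0,"ty":0,"tz":0.5,"roll":0},{"tx":0,"ty":0,"tz":0.5,"roll":0},{"tx":0,"ty":0,"tz":0,"roll":0}]'; python3 to.py .4835 -.1595 .124 88.6
```

```text
t: 14.57
tool_pos: [0.4829, -0.159, 0.1264]
tool_rot: [-2.249, -2.193, 0.0]
contact_force: [-0.3, -0.2, -2.9]
opening: 0.0145
grip_force: 88.1
t: 14.82
tool_pos: [0.4831, -0.1591, 0.1256]
tool_rot: [2.249, 2.194, -0.0]
contact_force: [0.7, 0.1, -1.7]
opening: 0.0144
grip_force: 88.1
t: 15.07
tool_pos: [0.4833, -0.1591, 0.1255]
tool_rot: [2.249, 2.193, 0.0]
contact_force: [-1.6, 1.6, 3.3]
opening: 0.0147
grip_force: 89.1
pos [ 0.4833 -0.1591  0.1255] d mm [-0.4  0.3  1.5] yaw 88.57 roll -0.0006 F [-1.6  1.6  3.3] t 15.0667 q [-0.46 -0.14  1.98  0.    1.3  -0.44]
```

Touched down at TCP z 0.1255, matching the grasp height minus 24 mm (0.1253), so it is home. Release and retreat.

```bash
python3 -m handwheel '[{"tx":0,"ty":0,"tz":0,"roll":0},{"tx":0,"ty":0,"tz":0,"roll":0},{"tx":0,"ty":0,"tz":0,"roll":0},{"tx":0,"ty":0,"tz":0,"roll":0},{"tx":0,"ty":0,"tz":0,"roll":0},{"tx":0,"ty":0,"tz":0,"roll":0}]' 55; python3 -m handwheel '[{"tx":0,"ty":0,"tz":-3,"roll":0},{"tx":0,"ty":0,"tz":-8,"roll":0},{"tx":0,"ty":0,"tz":-15,"roll":0},{"tx":0,"ty":0,"tz":-22,"roll":0},{"tx":0,"ty":0,"tz":-25,"roll":0},{"tx":0,"ty":0,"tz":-25,"roll":0},{"tx":0,"ty":0,"tz":-25,"roll":0},{"tx":0,"ty":0,"tz":-15,"roll":0},{"tx":0,"ty":0,"tz":-8,"roll":0},{"tx":0,"ty":0,"tz":0,"roll":0},{"tx":0,"ty":0,"tz":0,"roll":0}]'
python3 - <<'E'
from h import *
o=ctrl.get_obs();M=R.from_rotvec(o["tool_rot"]).as_matrix();ims=[]
for n in("side","wrist"):
    im,d=optics.get_image(n);p=optics.camera_params(n)
    T=p.get("extrinsics")
    if T is None:
        T=np.eye(4);T[:3,:3]=M;T[:3,3]=o["tool_pos"];T=T@p["tool_from_camera"]
    c=im if n=="wrist" else im[80:224,170:362]
    ims.append(cv2.resize(c[:,:,::-1],(400,300),interpolation=cv2.INTER_CUBIC))
    W=cloud(d,p["mtx"],T);hsv=cv2.cvtColor(im,cv2.COLOR_RGB2HSV);near=(d>0)&(abs(W[...,0]-.484)<.16)&(abs(W[...,1]+.159)<.12)
    q=W[near&(hsv[...,0]>100)&(hsv[...,0]<128)&(hsv[...,1]>90)&(abs(W[...,2]-.087)<.006)]
    r=cv2.minAreaRect((q[:,:2]*1000).astype(np.float32));print(n,np.round(r[0],1),np.round(r[1],1),"z",np.percentile(q[:,2],[50,90]).round(4))
    for s in(-1,1):
        e=q[(q[:,0]-.4835)*s>.085];print("   end",s,len(e),np.percentile(e[:,2],[50,90]).round(4))
cv2.imwrite("pics/c6.png",np.hstack(ims))
E
```

```text
t: 15.57
tool_pos: [0.4831, -0.1591, 0.1246]
tool_rot: [2.249, 2.193, 0.0]
contact_force: [0.1, 0.2, -0.4]
opening: 0.055
grip_force: 0.0
t: 16.48
tool_pos: [0.483, -0.1591, 0.2705]
tool_rot: [2.249, 2.193, 0.0]
contact_force: [-0.0, 0.3, -0.5]
opening: 0.0547
grip_force: 0.0
side [ 482.9 -159.6] [126.2 191.6] z [0.0861 0.0889]
   end -1 40 [0.0861 0.0891]
   end 1 49 [0.0863 0.0887]
wrist [ 484.7 -159.8] [120.4 190.3] z [0.0879 0.089 ]
   end -1 491 [0.0879 0.0889]
   end 1 534 [0.0881 0.0891]
```

View pics/c6.png

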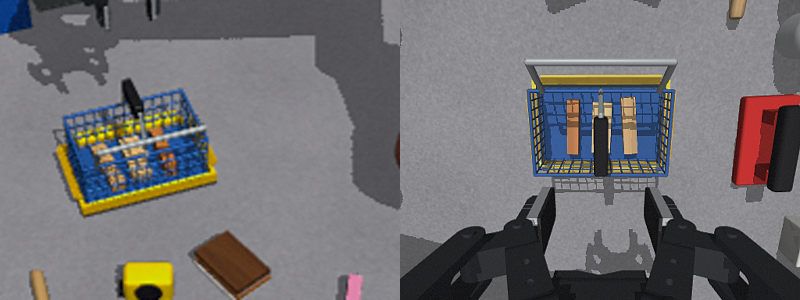

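The basket sits level in the frame, with rim at ~0.087, all three offcuts aboard and the gripper clear.

```bash
python3 -c "
from station import ctrl
print(ctrl.finish_job())"
```

```text
the job is handed in; nothing more can be done
None
```

The basket is unhooked and set down level in the yellow frame, with all three offcuts still in it and the gripper clear. I felt no force above about 7 N during the move, and I handed the job in with the robot clock at about 17 s. The verdict was not shown.

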